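# Kit the lens parts in the assembly tray

### The arm

A 6-joint arm with a two-finger parallel gripper is mounted at the origin on the work surface. World frame = base frame: x ahead of the robot, y to its left, z up, the work surface at z = 0. Lengths are in m, angles in degrees, forces in N, time in s.
With the tool pointing down it reaches from about 0.275 to 0.875 m from the base axis. Payload 12.5 kg.
Tool frame: the origin (TCP) lies on the mounting face of the last link; the fingertips stand 173 mm ahead of it and the grasp point (between the pads) lies 155 mm ahead of it; z points along the fingers, y is the line along which they close (so a half turn about z gives the same grasp; the last joint's range is limited). The gripper opens to 85 mm and grips with 20 to 120 N. Pads are 22 mm wide; open, the fingers measure 114 mm over their backs; the gripper's body (76 mm by 85 mm) begins 54 mm behind the grasp point. The pads swing forward as they close: fully open they stand 13 mm farther back than shut.
Start: joints at [-80.134, 20.094, 94.641, -0, 65.266, -4.847], TCP at [0.14, -0.532, 0.405] pointing down, gripper open.
Joint ranges: [-157.81, 157.81], [-45, 120.19], [0.68, 151.7], [-89.99, 269.99], [4.06, 180], [-164.3, 164.3]. Speed limits (degrees/s): [127.2, 127.2, 159.86, 180, 180, 180].

### API

Orientations are given as [roll, pitch, yaw] about the fixed x, y, z axes, in that order (R = Rz(yaw) Ry(pitch) Rx(roll)).
In Python, from workcell import r gives the robot as it stands.
- The arm moves only by the tool drive_tool, never from a script. Its argument "targets" is one flat list of numbers, 7 for each row, row after row: the shift along the tool's x, y, z scaled (see below), then the turn, a rotation vector about the tool's x, y, z scaled (see below), then the opening in per cent of the stroke, from 0 (shut) to 100 (fully open). In form: [dx, dy, dz, ax, ay, az, gripper, dx, dy, dz, ax, ay, az, gripper, ...]. A call has 1 to 12 rows; each row shifts and turns the commanded pose from where the row before left it, along the tool's axes as they then stand; what a row does not reach is not made up. The controller multiplies each number of a shift by 0.6 m and each number of a turn by 90 degrees. A row lasts 1/12 s, in which the tool goes at most 41.7 mm and 7.16 degrees, less where a joint would pass 70% of its speed; a pose out of reach is approached as far as the arm can. A call with a number of a shift or a turn outside -1 to 1 is refused whole. A call with a gripper value outside its range is refused whole. The fingers move at their own pace and stop on an object; the grip force is fixed at half the most. Time passes only in rows, so rows that do not move let the fingers close. It gives the time, the measured TCP pose, the force, the opening and the grip force at its end, in the units of the state.
- r.observe(): the state, without advancing time (a new reading comes with each control period).
- r.grab_frame(name): name is "scene" or "top" or "wrist"; returns a dict with "frame" (420x560x3 uint8, red, green, blue), "fx", "fy", "cx", "cy" (pixels), "extrinsics" (4x4, takes a point from camera to world coordinates); the wrist camera has in their place "T_tool_cam" (4x4, takes a point from camera to tool coordinates, whose origin is the TCP and whose axes are the flange's). Camera axes: x right, y up, looking along -z (the intrinsics and any distortion apply to the point x, -y, -z); pixel columns grow to the right and rows downward; lengths in m; the calibration is good to about 2 mm. A picture is of the moment at which its call begins: read the wrist's pose just before it. There is no depth.
- r.finish_job(): hands the job in; it is judged then, once.
The state is a dict: "t": time; "joint_pos": joint angles; "joint_velocities": joint speeds; "joint_torque": joint torques, N m; "ee_pos": TCP position; "eef_rot": TCP orientation; "contact_force": force on the tool from outside, world axes, zero at the start; "ft_torque": the same for the moment, N m; "width": finger opening in m; "gripper_force": force on a finger pad.
Only numpy, scipy, OpenCV 4.12 (cv2) and the standard library are available. Lean on these libraries where they do the work, as an engineer would, in place of code of your own. Each camera call takes 0.05 s, during which the arm holds its last target. There are 200 camera calls.

### The job

Make up the kit for one lens in the grey tray: stand the black barrel in the middle of the green pad, lay the brass ring in the middle of the blue pad, and the lens cell in the middle of the pink pad with the red dust cover lying flat and centred on top of it. Set the lens cell down gently, never dropping it, and leave the silver barrel and the silver ring where they are.

Things in the scene. Friction and masses are not known exactly. Their poses are not given: they have to be found in the camera images.
- tray: dark grey open kitting tray, 320 mm (its x) by 160 mm (its y), walls 26 mm high and 5 mm thick, floor 5 mm thick; fixed to the bench. Origin at the centre of its underside, on the bench. Three coloured pads lie in a row along its x, 100 mm apart, the middle one at the tray's centre
- pad_green: green square pad, 80 x 80 x 2 mm, fixed on the tray floor; origin at the centre of its underside, its top 2 mm higher (7 mm above the bench); axes parallel to the tray's. The order of the three pads along the tray changes from run to run
- pad_blue: blue square pad, 80 x 80 x 2 mm, fixed on the tray floor; origin at the centre of its underside, its top 2 mm higher (7 mm above the bench); axes parallel to the tray's. The order of the three pads along the tray changes from run to run
- pad_pink: pink square pad, 80 x 80 x 2 mm, fixed on the tray floor; origin at the centre of its underside, its top 2 mm higher (7 mm above the bench); axes parallel to the tray's. The order of the three pads along the tray changes from run to run
- barrel: black lens barrel: open upright tube, 44 mm outside diameter, 4 mm wall, 46 mm tall, about 60 g, standing on the bench mat; origin at the centre of its underside, z up; round, so its yaw has no meaning
- ring: brass retaining ring lying flat: 50 mm outside, 36 mm inside diameter, 16 mm high, about 120 g, standing on the bench mat; origin at the centre of its underside, z up; round, so its yaw has no meaning
- cell: lens cell: black round mount with a pale blue glass lens in it, 54 mm diameter, 24 mm high, glass 5 mm below the rim, about 120 g, standing on the bench mat; origin at the centre of its underside, z up; round, so its yaw has no meaning
- cover: red dust cover: disc of 58 mm diameter, 8 mm thick, flat below, with a round grip knob in the middle of its top, 20 mm diameter, from 8 to 24 mm above its underside; about 30 g, standing on the bench mat; origin at the centre of its underside, z up; round, so its yaw has no meaning
- bare_barrel: look-alike that stays: bare silver aluminium barrel, same shape and size as the black one, standing on the bench mat; origin at the centre of its underside, z up; round, so its yaw has no meaning
- steel_ring: look-alike that stays: silver-grey steel ring, same shape and size as the brass one, standing on the bench mat; origin at the centre of its underside, z up; round, so its yaw has no meaning

How it is judged (in metres and radians):
At the end, for the whole second after the job is handed in: Black barrel, brass ring and lens cell rest on the green, blue and pink pads, within 15 mm of centre; the red cover rests on the cell within 12 mm of its centre; all within 0.12 rad of upright, at most 4 mm above their seats, at rest; silver barrel and ring within 30 mm of their start (horizontal distance between barrel and pad_green below 0.015 m and z of barrel in the frame of pad_green between -0.001 and 0.006 m and angle between each of barrel, ring, cell, cover's own z axis and vertical below 0.12 rad and horizontal distance between ring and pad_blue below 0.015 m and z of ring in the frame of pad_blue between -0.001 and 0.006 m and horizontal distance between cell and pad_pink below 0.015 m and z of cell in the frame of pad_pink between -0.001 and 0.006 m and horizontal distance between cover and cell below 0.012 m and z of cover in the frame of cell between 0.021 and 0.028 m and linear speed of each of barrel, ring, cell, cover below 0.02 m/s and distance of each of bare_barrel, steel_ring from where it was at the start of the episode below 0.03 m); the robot touches nothing.
It fails at once if the lens cell is dropped (falls free of the fingers at more than 0.6 m/s) (linear speed of cell above 0.6 m/s and contact force between the fingers and cell below 0.05 N).
It fails at once if a look-alike (silver barrel or silver ring) is shifted by more than 30 mm (distance of any of bare_barrel, steel_ring from where it was at the start of the episode above 0.03 m).
It also fails if it takes over 112 s, if anything falls off the work surface, if the arm or the gripper's body presses on something with over 40 N, if the wrist force passes 120 N, or if a joint passes its speed limit or range.

## Working session

There is one attempt and no reset: what is moved stays moved. The work goes in short steps, Python scripts to look and compute and a tool call to move; the robot and the scene stay as the last step left them, time stands still between calls to the robot, and variables do not carry over. Pictures are saved under pics/ and viewed, at most 14 in all, crops included, and the job is handed in when it is done.

Besides the shell and the picture viewer there is one more tool, called as name(argument=value, ...) on one line, values as JSON. drive_tool: Moves the arm, as the interface text tells. Shifts and turns lie within -1 to 1; 1 stands for 0.6 m of shift or 90 degrees of turn. Its arguments: {"type":"object","properties":{"targets":{"type":"array"}},"required":["targets"]}

```bash
mkdir -p pics; ls
python3 - <<'E'
from workcell import r
import cv2
print(r.observe())
for n in("top","scene"):
    f=r.grab_frame(n); cv2.imwrite(f"pics/{n}0.png",f["frame"][:,:,::-1]); print(n,{k:v for k,v in f.items() if k!="frame"})
E
```

```text
pics
{'t': 0.0, 'joint_pos': array([-8.01323741e+01,  2.01253692e+01,  9.46790323e+01,  1.36440585e-04,
        6.52675761e+01, -4.84810595e+00]), 'joint_velocities': array([ 0.02094705,  0.07031691, -0.06967711,  0.0587162 , -0.04356358,
       -0.01848375]), 'joint_torque': array([-1.22661262e-03, -5.06102121e+01, -2.91411102e+01, -1.67656904e-04,
        4.41487457e-03, -2.18667537e-05]), 'ee_pos': array([ 0.13970543, -0.53181521,  0.40413462]), 'eef_rot': array([-1.79928290e+02, -6.20655753e-03,  1.47156708e+01]), 'contact_force': array([ 0.27659561, -1.02509748,  0.53906298]), 'ft_torque': array([-0.03213413,  0.01960341, -0.01218138]), 'gripper_force': 0.0, 'width': 0.08541700323427832}
top {'fx': 538.5310826322321, 'fy': 538.5310826322321, 'cx': 286.2111633789936, 'cy': 212.88762733326053, 'extrinsics': array([[ 0.0239892 ,  0.99257309, -0.11926097,  0.43250158],
       [-0.99956879,  0.02583515,  0.01395607,  0.089135  ],
       [ 0.01693355,  0.11887475,  0.99276485,  1.1242073 ],
       [ 0.        ,  0.        ,  0.        ,  1.        ]])}
scene {'fx': 445.4846655499035, 'fy': 445.4846655499035, 'cx': 282.453205432742, 'cy': 209.809935117251, 'extrinsics': array([[-0.7484436 , -0.52457083,  0.40578026,  0.8845744 ],
       [ 0.66301288, -0.57735877,  0.47651944,  0.46678962],
       [-0.0156874 ,  0.62568547,  0.77991769,  0.68320455],
       [ 0.        ,  0.        ,  0.        ,  1.        ]])}
```

View pics/top0.png

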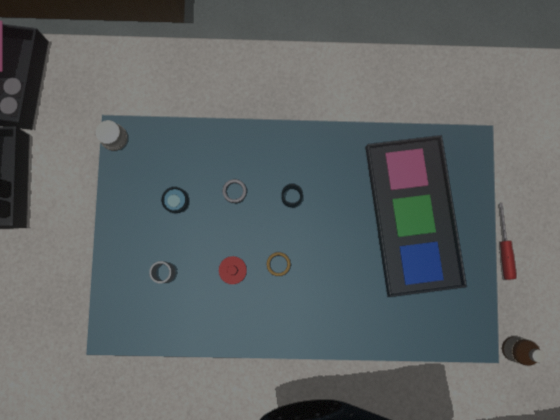

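View pics/scene0.png

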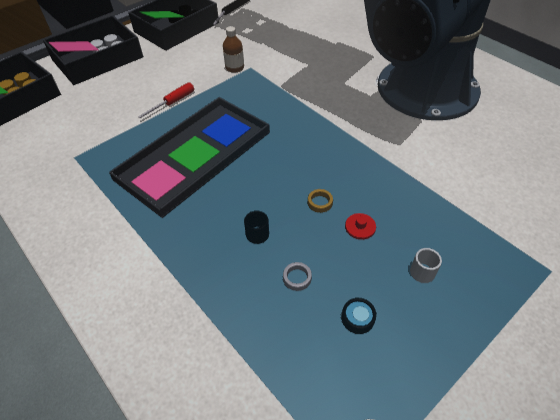

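Top view: cell (175,200), steel ring (235,191), black barrel (292,195), silver barrel (161,272), cover (232,270), brass ring (279,264), pads pink (407,169), green (414,216), blue (421,263). The scene view shows the same layout with nothing obstructed.

```bash
cat > h.py <<'E'
import numpy as np, cv2
from workcell import r
def cast(f,uv,z,T=None):
    T=f["extrinsics"] if T is None else T
    d=T[:3,:3]@np.array([(uv[0]-f["cx"])/f["fx"],-(uv[1]-f["cy"])/f["fy"],-1.]); o=T[:3,3]
    return (o+d*(z-o[2])/d[2])[:2]
def blob(img,u,v,h=22,thr=28):
    c=img[v-h:v+h,u-h:u+h].astype(int); m=(np.abs(c-np.median(c.reshape(-1,3),0)).sum(2)>thr).astype(np.uint8)
    cs,_=cv2.findContours(m,cv2.RETR_EXTERNAL,cv2.CHAIN_APPROX_NONE)
    k=cv2.convexHull(max(cs,key=cv2.contourArea)); M=cv2.moments(k)
    return np.array([M["m10"]/M["m00"]+u-h,M["m01"]/M["m00"]+v-h]),cv2.contourArea(k)
E
python3 - <<'E'
from h import *
np.set_printoptions(precision=4,suppress=True)
P=dict(cell=(175,200,360,315,.012),steel=(235,191,297,276,.008),barrel=(292,195,257,227,.023),bare=(161,272,426,265,.023),cover=(232,270,361,226,.006),ring=(279,264,320,200,.008))
ft,fs=r.grab_frame("top"),r.grab_frame("scene")
for n,(a,b,c,d,z) in P.items():
    x,A=blob(ft["frame"],a,b);y,B=blob(fs["frame"],c,d,26)
    print(n,x,A,cast(ft,x,z),'scene',y,B,cast(fs,y,z))
for n,lo,hi in(("pink",(155,80,80),(179,255,255)),("green",(50,100,60),(70,255,255)),("blue",(108,140,80),(130,255,255))):
  for f,w in((ft,"top"),(fs,"scene")):
    m=cv2.inRange(cv2.cvtColor(f["frame"],cv2.COLOR_RGB2HSV),lo,hi)
    if w=="top": m[:,:360]=0;m[:,470:]=0
    else: m[:95]=0;m[:,280:]=0
    cs,_=cv2.findContours(m,0,1);k=max(cs,key=cv2.contourArea);q=cv2.minAreaRect(k);M=cv2.moments(k);c=(M["m10"]/M["m00"],M["m01"]/M["m00"])
    print(n,w,np.array(c),q[1],cast(f,c,.007))
E
```

```text
cell [174.9389 199.6559] 633.0 [0.5878 0.3055] scene [358.1141 315.55  ] 1044.5 [0.5902 0.3032]
steel [234.9186 191.5487] 446.5 [0.6088 0.1819] scene [296.6051 276.2547] 685.0 [0.6131 0.1814]
barrel [291.8792 195.3109] 452.5 [0.6017 0.0628] scene [256.4404 226.8008] 720.5 [0.6033 0.0612]
bare [163.0114 272.037 ] 513.5 [0.4377 0.3202] scene [424.7901 264.7474] 869.5 [0.4402 0.3186]
cover [232.2307 269.9514] 645.0 [0.4455 0.1819] scene [360.1503 225.9656] 658.5 [0.4496 0.1809]
ring [278.3753 263.8108] 488.0 [0.4603 0.0871] scene [319.6892 200.5599] 502.5 [0.4634 0.0861]
pink top [406.3685 168.7826] (38.0423469543457, 38.0423469543457) [ 0.6674 -0.1788]
pink scene [158.0877 179.6981] (31.073410034179688, 45.32512664794922) [ 0.6703 -0.1793]
green top [413.6523 215.3973] (38.1953125, 38.45964050292969) [ 0.5684 -0.1939]
green scene [193.5639 153.4237] (29.40000343322754, 43.20000076293945) [ 0.5716 -0.1942]
blue top [421.029  262.7661] (38.84486770629883, 38.974205017089844) [ 0.4698 -0.2088]
blue scene [225.725  129.5911] (28.0, 41.400001525878906) [ 0.473  -0.2091]
```

```bash
cat >> h.py <<'E'
from scipy.spatial.transform import Rotation as R
def go(*ts,p=None):
    s=r.observe(); p=np.array(s["ee_pos"] if p is None else p); q=R.from_euler("xyz",[180,0,8.7],degrees=True)
    print("yaw,rpy",s["eef_rot"],"pos",s["ee_pos"])
    for t in ts:
        d=q.inv().apply(np.array(t)-p)/.6; n=int(np.ceil(np.linalg.norm(d)/.068)); print(t,"total",d.round(4),"n",n,"row",(d/n).round(4)); p=np.array(t)
E
python3 - <<'E'
from h import *
go((.6025,.062,.30),(.6025,.062,.183),(.6025,.062,.30),(.57,-.194,.30),(.57,-.194,.19))
s=r.observe();q=R.from_euler("xyz",[180,0,8.7],degrees=True);c=R.from_euler("xyz",s["eef_rot"],degrees=True)
print((c.inv()*q).as_rotvec()/(np.pi/2))
E
```

```text
yaw,rpy [-1.79958174e+02 -1.87999200e-03  1.47149898e+01] pos [ 0.13970117 -0.53188528  0.40436042]
(0.6025, 0.062, 0.3) total [ 0.9122 -0.8617  0.1739] n 19 row [ 0.048  -0.0454  0.0092]
(0.6025, 0.062, 0.183) total [ 0.    -0.     0.195] n 3 row [ 0.    -0.     0.065]
(0.6025, 0.062, 0.3) total [ 0.     0.    -0.195] n 3 row [ 0.     0.    -0.065]
(0.57, -0.194, 0.3) total [-0.1181  0.4136  0.    ] n 7 row [-0.0169  0.0591  0.    ]
(0.57, -0.194, 0.19) total [ 0.     -0.      0.1833] n 3 row [ 0.     -0.      0.0611]
[-4.65407681e-04  3.52481285e-06  6.68332244e-02]
```

drive_tool(targets=[0, 0, 0, 0, 0, 0.067, 100, 0.038, -0.036, 0, 0, 0, 0, 100, 0.038, -0.036, 0, 0, 0, 0, 100, 0.038, -0.036, 0, 0, 0, 0, 100, 0.038, -0.036, 0, 0, 0, 0, 100, 0.038, -0.036, 0, 0, 0, 0, 100, 0.038, -0.036, 0, 0, 0, 0, 100, 0.038, -0.036, 0, 0, 0, 0, 100, 0.038, -0.036, 0, 0, 0, 0, 100, 0.038, -0.036, 0, 0, 0, 0, 100, 0.038, -0.036, 0, 0, 0, 0, 100, 0.038, -0.036, 0, 0, 0, 0, 100])

```text
t: 1.2
ee_pos: [0.3524, -0.2578, 0.4047]
eef_rot: [180.0, -0.0, 8.7]
contact_force: [0.7, -0.9, -0.2]
width: 0.0853
gripper_force: 0.0
```

drive_tool(targets=[0.038, -0.036, 0.015, 0, 0, 0, 100, 0.038, -0.036, 0.015, 0, 0, 0, 100, 0.038, -0.036, 0.015, 0, 0, 0, 100, 0.038, -0.036, 0.015, 0, 0, 0, 100, 0.038, -0.036, 0.015, 0, 0, 0, 100, 0.038, -0.036, 0.015, 0, 0, 0, 100, 0.038, -0.036, 0.015, 0, 0, 0, 100, 0.038, -0.036, 0.015, 0, 0, 0, 100, 0.038, -0.036, 0.015, 0, 0, 0, 100, 0.038, -0.036, 0.015, 0, 0, 0, 100, 0, 0, 0.0, 0, 0, 0, 100, 0, 0, 0, 0, 0, 0, 100])

```text
t: 2.2
ee_pos: [0.5448, -0.0102, 0.3139]
eef_rot: [-180.0, 0.1, 8.8]
contact_force: [-0.0, -0.5, -1.1]
width: 0.0856
gripper_force: 0.0
```

Run:
```python
from h import *
go((.6025,.062,.31),(.6025,.062,.183))
f=r.grab_frame("wrist");cv2.imwrite("pics/w1.png",f["frame"][:,:,::-1]);print(f["T_tool_cam"],f["fx"],f["cx"],f["cy"])
```

```text
yaw,rpy [-1.79983465e+02  7.25772236e-02  8.81011538e+00] pos [ 0.5448211  -0.01023871  0.31391991]
(0.6025, 0.062, 0.31) total [ 0.1132 -0.1045  0.0065] n 3 row [ 0.0377 -0.0348  0.0022]
(0.6025, 0.062, 0.183) total [ 0.     -0.      0.2117] n 4 row [ 0.     -0.      0.0529]
[[-8.42743814e-04  9.64650704e-01  2.63530471e-01  6.69011179e-02]
 [ 9.99999280e-01  5.87797842e-04  1.04626840e-03 -3.51149914e-04]
 [ 8.54380909e-04  2.63531163e-01 -9.64650505e-01  3.10827098e-02]
 [ 0.00000000e+00  0.00000000e+00  0.00000000e+00  1.00000000e+00]] 374.1619479041406 274.01209641614304 210.53636609502664
```

View pics/w1.png

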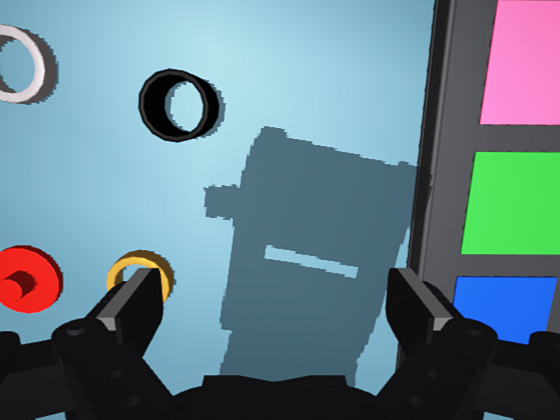

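The wrist view shows the black barrel at about (180,105), clear of other parts, with the brass ring at (140,278).

drive_tool(targets=[0.0377, -0.0348, 0, 0, 0, 0, 100, 0.0377, -0.0348, 0, 0, 0, 0, 100, 0.0377, -0.0348, 0, 0, 0, 0, 100, 0, 0, 0.044, 0, 0, 0, 100, 0, 0, 0.044, 0, 0, 0, 100, 0, 0, 0.044, 0, 0, 0, 100, 0, 0, 0, 0, 0, 0, 100])

```text
t: 2.83
ee_pos: [0.6005, 0.0598, 0.2315]
eef_rot: [-180.0, 0.4, 8.6]
contact_force: [-0.4, -0.5, -1.1]
width: 0.0856
gripper_force: 0.0
```

```bash
cat >> h.py <<'E'
def wcast(uv,z):
    s=r.observe(); f=r.grab_frame("wrist"); T=np.eye(4); T[:3,:3]=R.from_euler("xyz",s["eef_rot"],degrees=True).as_matrix(); T[:3,3]=s["ee_pos"]
    return cast(f,uv,z,T@f["T_tool_cam"])
E
python3 - <<'E'
from h import *
s=r.observe()
f=r.grab_frame("wrist");cv2.imwrite("pics/w2.png",f["frame"][:,:,::-1])
go((.6025,.062,.183))
E
```

```text
yaw,rpy [-179.9748179     0.24325987    8.61860574] pos [0.6012985  0.05985913 0.23408996]
(0.6025, 0.062, 0.183) total [ 0.0025 -0.0032  0.0851] n 2 row [ 0.0013 -0.0016  0.0426]
```

View pics/w2.png

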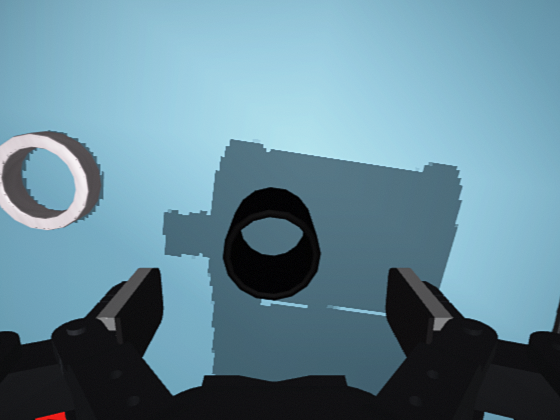

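The barrel stands centred between the fingers (rim centre about (272,255)), so I can descend and grip.

drive_tool(targets=[0.003, -0.003, 0.0425, 0, 0, 0, 100, 0, 0, 0.0425, 0, 0, 0, 100, 0, 0, 0, 0, 0, 0, 0, 0, 0, 0, 0, 0, 0, 0, 0, 0, 0, 0, 0, 0, 0, 0, 0, 0, 0, 0, 0, 0, 0, 0, 0, 0, 0, 0, 0, 0, 0, 0, 0, 0, 0, 0])

```text
t: 3.55
ee_pos: [0.6044, 0.0628, 0.1872]
eef_rot: [180.0, -0.2, 8.7]
contact_force: [-1.2, -1.1, 6.8]
width: 0.0421
gripper_force: 60.5
```

drive_tool(targets=[0, 0, -0.055, 0, 0, 0, 0, 0, 0, -0.055, 0, 0, 0, 0, 0, 0, -0.055, 0, 0, 0, 0, -0.0148, 0.0518, 0, 0, 0, 0, 0, -0.0148, 0.0518, 0, 0, 0, 0, 0, -0.0148, 0.0518, 0, 0, 0, 0, 0, -0.0148, 0.0518, 0, 0, 0, 0, 0, -0.0148, 0.0518, 0, 0, 0, 0, 0, -0.0148, 0.0518, 0, 0, 0, 0, 0, -0.0148, 0.0518, 0, 0, 0, 0, 0, -0.0148, 0.0518, 0, 0, 0, 0, 0, 0, 0, 0, 0, 0, 0, 0])

```text
t: 4.55
ee_pos: [0.5703, -0.1984, 0.2855]
eef_rot: [179.9, -0.1, 8.5]
contact_force: [-0.7, 0.4, -1.4]
width: 0.0419
gripper_force: 61.1
```

drive_tool(targets=[0, 0, 0, 0, 0, 0, 0, 0, 0, 0, 0, 0, 0, 0])

```text
t: 4.72
ee_pos: [0.571, -0.1934, 0.2846]
eef_rot: [180.0, -0.1, 8.7]
contact_force: [-0.9, 0.4, -1.4]
width: 0.0417
gripper_force: 61.1
```

Run:
```python
from h import *
f=r.grab_frame("wrist");cv2.imwrite("pics/w3.png",f["frame"][:,:,::-1])
go((.571,-.194,.195))
```

```text
yaw,rpy [ 1.79981832e+02 -4.86336934e-02  8.71257369e+00] pos [ 0.57108575 -0.19286999  0.28435926]
(0.571, -0.194, 0.195) total [-0.0004  0.0018  0.1489] n 3 row [-0.0001  0.0006  0.0496]
```

View pics/w3.png

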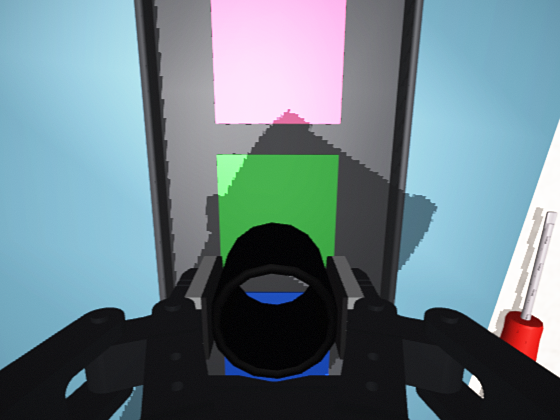

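The barrel is held upright and is centred across the green pad (pad columns 217–338, barrel centre 276).

drive_tool(targets=[0, 0.002, 0.05, 0, 0, 0, 0, 0, 0, 0.05, 0, 0, 0, 0, 0, 0, 0.045, 0, 0, 0, 0, 0, 0, 0.0, 0, 0, 0, 0, 0, 0, 0, 0, 0, 0, 0, 0, 0, 0, 0, 0, 0, 0])

```text
t: 5.27
ee_pos: [0.5715, -0.1939, 0.197]
eef_rot: [-180.0, -0.0, 8.8]
contact_force: [-0.2, 0.3, 0.1]
width: 0.042
gripper_force: 65.1
```

drive_tool(targets=[0, 0, 0.002, 0, 0, 0, 0, 0, 0, 0.002, 0, 0, 0, 0, 0, 0, 0.002, 0, 0, 0, 0, 0, 0, 0, 0, 0, 0, 0, 0, 0, 0, 0, 0, 0, 0])

```text
t: 5.68
ee_pos: [0.5711, -0.1947, 0.193]
eef_rot: [180.0, -0.0, 8.7]
contact_force: [0.3, 0.5, -1.2]
width: 0.0419
gripper_force: 65.0
```

drive_tool(targets=[0, 0, 0.002, 0, 0, 0, 0, 0, 0, 0.002, 0, 0, 0, 0, 0, 0, 0, 0, 0, 0, 0, 0, 0, 0, 0, 0, 0, 0])

```text
t: 6.02
ee_pos: [0.5713, -0.1948, 0.1923]
eef_rot: [180.0, -0.0, 8.7]
contact_force: [-6.6, 2.3, 21.2]
width: 0.042
gripper_force: 67.5
```

drive_tool(targets=[0, 0, -0.001, 0, 0, 0, 0, 0, 0, 0, 0, 0, 0, 100, 0, 0, 0, 0, 0, 0, 100, 0, 0, 0, 0, 0, 0, 100, 0, 0, 0, 0, 0, 0, 100, 0, 0, -0.05, 0, 0, 0, 100, 0, 0, -0.05, 0, 0, 0, 100, 0, 0, -0.05, 0, 0, 0, 100, 0, 0, -0.02, 0, 0, 0, 100, 0, 0, 0, 0, 0, 0, 100])

```text
t: 6.85
ee_pos: [0.5718, -0.195, 0.2959]
eef_rot: [179.9, -0.2, 8.7]
contact_force: [0.5, -0.5, 0.4]
width: 0.0855
gripper_force: 0.0
```

Run:
```python
from h import *
go((.462,.0866,.297),(.462,.0866,.178))
```

```text
yaw,rpy [179.8510742   -0.24003404   8.68344583] pos [ 0.57175273 -0.19499931  0.2959312 ]
(0.462, 0.0866, 0.297) total [-0.1098 -0.4916 -0.0018] n 8 row [-0.0137 -0.0615 -0.0002]
(0.462, 0.0866, 0.178) total [ 0.     -0.      0.1983] n 3 row [ 0.     -0.      0.0661]
```

drive_tool(targets=[-0.011, -0.0492, 0, 0, 0, 0, 80, -0.011, -0.0492, 0, 0, 0, 0, 80, -0.011, -0.0492, 0, 0, 0, 0, 80, -0.011, -0.0492, 0, 0, 0, 0, 80, -0.011, -0.0492, 0, 0, 0, 0, 80, -0.011, -0.0492, 0, 0, 0, 0, 80, -0.011, -0.0492, 0, 0, 0, 0, 80, -0.011, -0.0492, 0, 0, 0, 0, 80, -0.011, -0.0492, 0, 0, 0, 0, 80, -0.011, -0.0492, 0, 0, 0, 0, 80, 0, 0, 0, 0, 0, 0, 80, 0, 0, 0, 0, 0, 0, 80])

```text
t: 7.85
ee_pos: [0.4607, 0.088, 0.292]
eef_rot: [-180.0, 0.1, 8.8]
contact_force: [0.7, -0.6, 1.2]
width: 0.0685
gripper_force: 0.0
```

drive_tool(targets=[0, 0, 0.04, 0, 0, 0, 80, 0, 0, 0.04, 0, 0, 0, 80, 0, 0, 0.03, 0, 0, 0, 80, 0, 0, 0, 0, 0, 0, 80, 0, 0, 0, 0, 0, 0, 80, 0, 0, 0, 0, 0, 0, 80])

```text
t: 8.35
ee_pos: [0.4618, 0.0866, 0.2276]
eef_rot: [180.0, -0.0, 8.6]
contact_force: [0.2, 0.1, 0.5]
width: 0.0683
gripper_force: 0.0
```

Run:
```python
from h import *
f=r.grab_frame("wrist");cv2.imwrite("pics/w4.png",f["frame"][:,:,::-1])
go((.462,.0866,.178)); print(r.observe()["width"])
```

```text
yaw,rpy [ 1.79994196e+02 -7.49455962e-02  8.65228833e+00] pos [0.46183891 0.08676956 0.22792834]
(0.462, 0.0866, 0.178) total [0.0002 0.0003 0.0832] n 2 row [0.0001 0.0002 0.0416]
0.0681778632717494
```

View pics/w4.png

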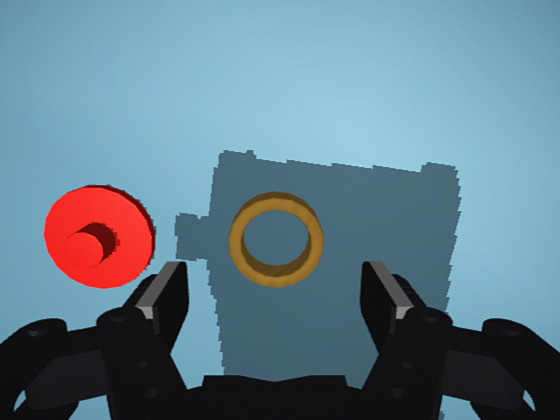

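The ring is centred between the fingers at (276,240), and the left finger clears the cover. I'll go down and grip.

drive_tool(targets=[0.002, 0, 0.03, 0, 0, 0, 80, 0, 0, 0.03, 0, 0, 0, 80, 0, 0, 0.02, 0, 0, 0, 80, 0, 0, 0, 0, 0, 0, 80, 0, 0, 0, 0, 0, 0, 80, 0, 0, 0, 0, 0, 0, 0, 0, 0, 0, 0, 0, 0, 0, 0, 0, 0, 0, 0, 0, 0, 0, 0, 0, 0, 0, 0, 0, 0, 0, 0, 0, 0, 0, 0])

```text
t: 9.23
ee_pos: [0.463, 0.0873, 0.1807]
eef_rot: [180.0, -0.1, 8.7]
contact_force: [-3.9, -0.8, 13.9]
width: 0.0463
gripper_force: 59.6
```

Run:
```python
from h import *
go((.463,.0873,.28),(.4725,-.209,.28),(.4725,-.209,.188))
```

```text
yaw,rpy [ 1.79989613e+02 -1.23691847e-01  8.69289215e+00] pos [0.46297572 0.08733508 0.18074014]
(0.463, 0.0873, 0.28) total [ 0.000e+00  1.000e-04 -1.654e-01] n 3 row [ 0.      0.     -0.0551]
(0.4725, -0.209, 0.28) total [-0.059   0.4905  0.    ] n 8 row [-0.0074  0.0613  0.    ]
(0.4725, -0.209, 0.188) total [ 0.     -0.      0.1533] n 3 row [ 0.     -0.      0.0511]
```

drive_tool(targets=[0, 0, -0.055, 0, 0, 0, 0, 0, 0, -0.055, 0, 0, 0, 0, 0, 0, -0.055, 0, 0, 0, 0, -0.0074, 0.0613, 0, 0, 0, 0, 0, -0.0074, 0.0613, 0, 0, 0, 0, 0, -0.0074, 0.0613, 0, 0, 0, 0, 0, -0.0074, 0.0613, 0, 0, 0, 0, 0, -0.0074, 0.0613, 0, 0, 0, 0, 0, -0.0074, 0.0613, 0, 0, 0, 0, 0, -0.0074, 0.0613, 0, 0, 0, 0, 0, -0.0074, 0.0613, 0, 0, 0, 0, 0, 0, 0, 0, 0, 0, 0, 0])

```text
t: 10.23
ee_pos: [0.4719, -0.214, 0.2793]
eef_rot: [179.8, -0.2, 8.5]
contact_force: [0.3, 0.3, -0.9]
width: 0.046
gripper_force: 63.5
```

drive_tool(targets=[0, 0, 0, 0, 0, 0, 0, 0, 0, 0, 0, 0, 0, 0, 0, 0, 0, 0, 0, 0, 0])

```text
t: 10.48
ee_pos: [0.4718, -0.208, 0.2784]
eef_rot: [-180.0, 0.0, 8.7]
contact_force: [0.1, 0.2, -0.8]
width: 0.0465
gripper_force: 63.5
```

drive_tool(targets=[0.001, 0.0015, 0.05, 0, 0, 0, 0, 0, 0, 0.05, 0, 0, 0, 0, 0, 0, 0.048, 0, 0, 0, 0, 0, 0, 0, 0, 0, 0, 0, 0, 0, 0, 0, 0, 0, 0, 0, 0, 0, 0, 0, 0, 0, 0, 0, 0.002, 0, 0, 0, 0, 0, 0, 0.002, 0, 0, 0, 0, 0, 0, 0, 0, 0, 0, 0, 0, 0, 0, 0, 0, 0, 0])

```text
t: 11.32
ee_pos: [0.4727, -0.2098, 0.1875]
eef_rot: [180.0, -0.0, 8.7]
contact_force: [-0.2, 0.3, -1.6]
width: 0.0466
gripper_force: 81.9
```

drive_tool(targets=[0, 0, 0.0015, 0, 0, 0, 0, 0, 0, 0.0015, 0, 0, 0, 0, 0, 0, 0, 0, 0, 0, 0, 0, 0, 0, 0, 0, 0, 0])

```text
t: 11.65
ee_pos: [0.4726, -0.2097, 0.185]
eef_rot: [-180.0, 0.0, 8.7]
contact_force: [-0.6, 0.3, -1.3]
width: 0.0465
gripper_force: 81.9
```

drive_tool(targets=[0, 0, 0.0015, 0, 0, 0, 0, 0, 0, 0.0015, 0, 0, 0, 0, 0, 0, 0, 0, 0, 0, 0, 0, 0, 0, 0, 0, 0, 0])

```text
t: 11.98
ee_pos: [0.4726, -0.2098, 0.1834]
eef_rot: [180.0, -0.0, 8.7]
contact_force: [-0.6, -0.5, 1.9]
width: 0.0464
gripper_force: 82.2
```

Contact is starting; I'll release here, rise and look.

drive_tool(targets=[0, 0, 0, 0, 0, 0, 90, 0, 0, 0, 0, 0, 0, 90, 0, 0, 0, 0, 0, 0, 90, 0, 0, 0, 0, 0, 0, 90, 0, 0, -0.05, 0, 0, 0, 90, 0, 0, -0.05, 0, 0, 0, 90, 0, 0, -0.05, 0, 0, 0, 90, 0, 0, -0.04, 0, 0, 0, 90, 0, 0, 0, 0, 0, 0, 90])

```text
t: 12.73
ee_pos: [0.4735, -0.2102, 0.3017]
eef_rot: [179.8, -0.3, 8.7]
contact_force: [0.6, -0.8, 0.7]
width: 0.0772
gripper_force: 0.0
```

Run:
```python
from h import *
go((.472,-.2095,.30),(.472,.3,.30),(.589,.3045,.30))
```

```text
yaw,rpy [179.75029374  -0.32406516   8.68664274] pos [ 0.47348473 -0.21019027  0.30172514]
(0.472, -0.2095, 0.3) total [-0.0023 -0.0015  0.0029] n 1 row [-0.0023 -0.0015  0.0029]
(0.472, 0.3, 0.3) total [ 0.1284 -0.8394 -0.    ] n 13 row [ 0.0099 -0.0646 -0.    ]
(0.589, 0.3045, 0.3) total [0.1939 0.0221 0.    ] n 3 row [0.0646 0.0074 0.    ]
```

drive_tool(targets=[0.0178, -0.048, 0, 0, 0, 0, 90, 0.0178, -0.048, 0, 0, 0, 0, 90, 0.0178, -0.048, 0, 0, 0, 0, 90, 0.0178, -0.048, 0, 0, 0, 0, 90, 0.0178, -0.048, 0, 0, 0, 0, 90, 0.0178, -0.048, 0, 0, 0, 0, 90, 0.0178, -0.048, 0, 0, 0, 0, 90, 0.0178, -0.048, 0, 0, 0, 0, 90, 0.0178, -0.048, 0, 0, 0, 0, 90, 0.0178, -0.048, 0, 0, 0, 0, 90, 0.0178, -0.048, 0, 0, 0, 0, 90, 0.0178, -0.048, 0, 0, 0, 0, 90])

```text
t: 13.73
ee_pos: [0.5471, 0.1528, 0.2967]
eef_rot: [180.0, 0.0, 8.7]
contact_force: [1.4, 0.5, -0.8]
width: 0.0768
gripper_force: 0.0
```

drive_tool(targets=[0.0178, -0.048, 0, 0, 0, 0, 90, 0.0178, -0.048, 0, 0, 0, 0, 90, 0.0178, -0.048, 0, 0, 0, 0, 90, 0.0178, -0.048, 0, 0, 0, 0, 90, 0.0178, -0.048, 0, 0, 0, 0, 90, 0.0178, -0.048, 0, 0, 0, 0, 90, 0, 0, 0.04, 0, 0, 0, 90, 0, 0, 0.04, 0, 0, 0, 90, 0, 0, 0.03, 0, 0, 0, 90, 0, 0, 0, 0, 0, 0, 90, 0, 0, 0, 0, 0, 0, 90, 0, 0, 0, 0, 0, 0, 90])

```text
t: 14.73
ee_pos: [0.5847, 0.3318, 0.2323]
eef_rot: [-180.0, -0.1, 8.7]
contact_force: [-0.0, -0.6, 0.1]
width: 0.0769
gripper_force: 0.0
```

Run:
```python
from h import *
f=r.grab_frame("wrist"); t=r.grab_frame("top")["frame"]
cv2.imwrite("pics/w5.png",np.hstack([f["frame"][:,:,::-1],np.vstack([cv2.resize(t[120:310,350:480,::-1],(240,351)),np.zeros((69,240,3),np.uint8)])]))
go((.589,.3045,.178)); print(r.observe()["width"])
```

```text
yaw,rpy [-1.79960090e+02 -1.21790290e-01  8.67349296e+00] pos [0.58475305 0.3318156  0.23279086]
(0.589, 0.3045, 0.178) total [0.0001 0.0461 0.0913] n 2 row [0.0001 0.023  0.0457]
0.07693767381159268
```

View pics/w5.png

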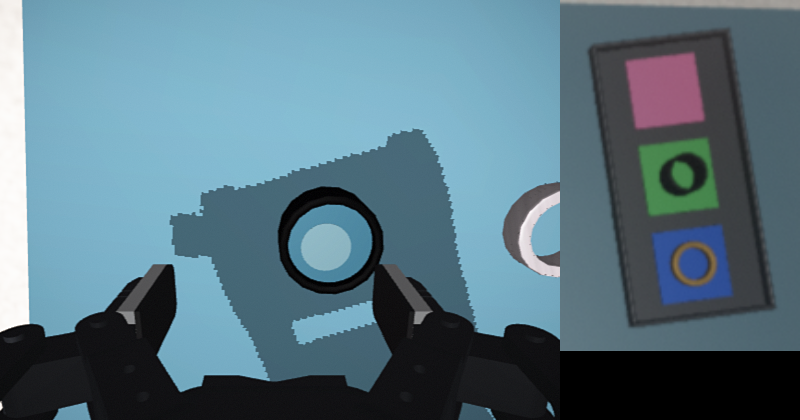

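Barrel and ring sit on their pads. The cell is at (330,243), so I shift +y tool by about 28 mm.

drive_tool(targets=[0.0015, 0.023, 0, 0, 0, 0, 90, 0.0015, 0.023, 0, 0, 0, 0, 90, 0, 0, 0, 0, 0, 0, 90, 0, 0, 0.03, 0, 0, 0, 90, 0, 0, 0.03, 0, 0, 0, 90, 0, 0, 0.026, 0, 0, 0, 90, 0, 0, 0, 0, 0, 0, 90, 0, 0, 0, 0, 0, 0, 0, 0, 0, 0, 0, 0, 0, 0, 0, 0, 0, 0, 0, 0, 0, 0, 0, 0, 0, 0, 0, 0, 0, 0, 0, 0, 0, 0, 0])

```text
t: 15.83
ee_pos: [0.5908, 0.3049, 0.1812]
eef_rot: [-180.0, -0.1, 8.7]
contact_force: [-0.6, -1.0, 6.1]
width: 0.051
gripper_force: 63.2
```

drive_tool(targets=[0, 0, 0, 0, 0, 0, 0, 0, 0, 0, 0, 0, 0, 0, 0, 0, 0, 0, 0, 0, 0])

```text
t: 16.08
ee_pos: [0.5908, 0.3049, 0.1812]
eef_rot: [-180.0, -0.1, 8.7]
contact_force: [-0.3, -0.3, 6.8]
width: 0.0514
gripper_force: 63.2
```

Run:
```python
from h import *
p=r.observe()["ee_pos"];go((p[0],p[1],.28),(.67,-.179,.28),(.67,-.179,.188))
```

```text
yaw,rpy [-1.79968908e+02 -1.30413459e-01  8.68673818e+00] pos [0.59077225 0.30493855 0.18118458]
(np.float64(0.5907722541033984), np.float64(0.30493854559615047), 0.28) total [ 0.      0.     -0.1647] n 3 row [ 0.      0.     -0.0549]
(0.67, -0.179, 0.28) total [0.0085 0.8173 0.    ] n 13 row [0.0007 0.0629 0.    ]
(0.67, -0.179, 0.188) total [ 0.     -0.      0.1533] n 3 row [ 0.     -0.      0.0511]
```

drive_tool(targets=[0, 0, -0.04, 0, 0, 0, 0, 0, 0, -0.04, 0, 0, 0, 0, 0, 0, -0.04, 0, 0, 0, 0, 0, 0, -0.045, 0, 0, 0, 0, 0.0004, 0.0409, 0, 0, 0, 0, 0, 0.0004, 0.0409, 0, 0, 0, 0, 0, 0.0004, 0.0409, 0, 0, 0, 0, 0, 0.0004, 0.0409, 0, 0, 0, 0, 0, 0.0004, 0.0409, 0, 0, 0, 0, 0, 0.0004, 0.0409, 0, 0, 0, 0, 0, 0.0004, 0.0409, 0, 0, 0, 0, 0, 0.0004, 0.0409, 0, 0, 0, 0, 0])

```text
t: 17.08
ee_pos: [0.6218, 0.1098, 0.279]
eef_rot: [-180.0, -0.0, 8.7]
contact_force: [0.4, 0.6, -1.4]
width: 0.051
gripper_force: 63.1
```

drive_tool(targets=[0.0004, 0.0409, 0, 0, 0, 0, 0, 0.0004, 0.0409, 0, 0, 0, 0, 0, 0.0004, 0.0409, 0, 0, 0, 0, 0, 0.0004, 0.0409, 0, 0, 0, 0, 0, 0.0004, 0.0409, 0, 0, 0, 0, 0, 0.0004, 0.0409, 0, 0, 0, 0, 0, 0.0004, 0.0409, 0, 0, 0, 0, 0, 0.0004, 0.0409, 0, 0, 0, 0, 0, 0.0004, 0.0409, 0, 0, 0, 0, 0, 0.0004, 0.0409, 0, 0, 0, 0, 0, 0.0004, 0.0409, 0, 0, 0, 0, 0, 0.0004, 0.0409, 0, 0, 0, 0, 0])

```text
t: 18.08
ee_pos: [0.6691, -0.1809, 0.279]
eef_rot: [180.0, -0.0, 8.7]
contact_force: [0.9, 0.7, -1.2]
width: 0.0507
gripper_force: 63.1
```

drive_tool(targets=[0, 0, 0, 0, 0, 0, 0, 0, 0, 0, 0, 0, 0, 0, 0, 0, 0, 0, 0, 0, 0])

```text
t: 18.33
ee_pos: [0.669, -0.1792, 0.2787]
eef_rot: [-180.0, 0.0, 8.7]
contact_force: [0.6, 0.2, -1.2]
width: 0.0509
gripper_force: 63.2
```

Run:
```python
from h import *
f=r.grab_frame("wrist");cv2.imwrite("pics/w6.png",f["frame"][:,:,::-1])
go((.67,-.179,.189))
```

```text
yaw,rpy [-1.79979492e+02  1.51719097e-02  8.72198762e+00] pos [ 0.66903203 -0.17883788  0.27872209]
(0.67, -0.179, 0.189) total [0.0016 0.0005 0.1495] n 3 row [0.0005 0.0002 0.0498]
```

View pics/w6.png

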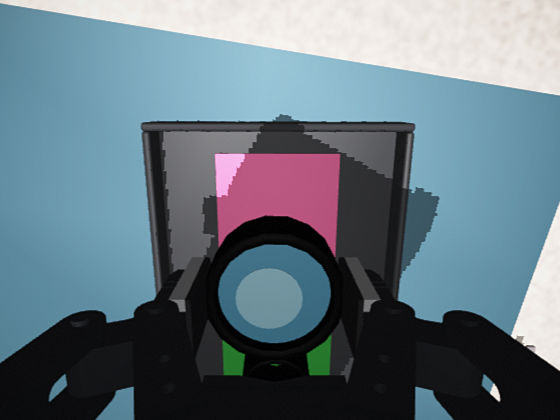

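The cell is held level and centred across the pink pad (pad columns 216–340, cell centre 275). Lowering.

drive_tool(targets=[0.0016, 0.0005, 0.04, 0, 0, 0, 0, 0, 0, 0.04, 0, 0, 0, 0, 0, 0, 0.04, 0, 0, 0, 0, 0, 0, 0.026, 0, 0, 0, 0, 0, 0, 0, 0, 0, 0, 0, 0, 0, 0, 0, 0, 0, 0, 0, 0, 0.002, 0, 0, 0, 0, 0, 0, 0.002, 0, 0, 0, 0, 0, 0, 0, 0, 0, 0, 0, 0, 0, 0, 0, 0, 0, 0])

```text
t: 19.22
ee_pos: [0.6702, -0.1798, 0.1891]
eef_rot: [180.0, -0.0, 8.7]
contact_force: [0.3, 0.4, -0.4]
width: 0.0513
gripper_force: 65.1
```

drive_tool(targets=[0, 0, 0.0015, 0, 0, 0, 0, 0, 0, 0.0015, 0, 0, 0, 0, 0, 0, 0, 0, 0, 0, 0, 0, 0, 0, 0, 0, 0, 0])

```text
t: 19.55
ee_pos: [0.6702, -0.1799, 0.1873]
eef_rot: [180.0, -0.0, 8.7]
contact_force: [-2.2, 0.2, 3.6]
width: 0.0509
gripper_force: 65.5
```

Contact is made (3.6 N). I'll release and rise.

drive_tool(targets=[0, 0, 0.0005, 0, 0, 0, 0, 0, 0, 0, 0, 0, 0, 80, 0, 0, 0, 0, 0, 0, 80, 0, 0, 0, 0, 0, 0, 80, 0, 0, 0, 0, 0, 0, 80, 0, 0, -0.04, 0, 0, 0, 80, 0, 0, -0.05, 0, 0, 0, 80, 0, 0, -0.05, 0, 0, 0, 80, 0, 0, -0.05, 0, 0, 0, 80, 0, 0, 0, 0, 0, 0, 80, 0, 0, 0, 0, 0, 0, 80])

```text
t: 20.47
ee_pos: [0.6704, -0.18, 0.3025]
eef_rot: [179.9, -0.2, 8.7]
contact_force: [0.0, 0.1, -0.5]
width: 0.0684
gripper_force: 0.0
```

Run:
```python
from h import *
go((.448,.1815,.298),(.448,.1815,.184))
```

```text
yaw,rpy [ 1.79907695e+02 -1.79373578e-01  8.68525803e+00] pos [ 0.67041634 -0.17995357  0.30248853]
(0.448, 0.1815, 0.298) total [-0.2753 -0.6516  0.0075] n 11 row [-0.025  -0.0592  0.0007]
(0.448, 0.1815, 0.184) total [ 0.   -0.    0.19] n 3 row [ 0.     -0.      0.0633]
```

drive_tool(targets=[-0.025, -0.0592, 0, 0, 0, 0, 50, -0.025, -0.0592, 0, 0, 0, 0, 50, -0.025, -0.0592, 0, 0, 0, 0, 50, -0.025, -0.0592, 0, 0, 0, 0, 50, -0.025, -0.0592, 0, 0, 0, 0, 50, -0.025, -0.0592, 0, 0, 0, 0, 50, -0.025, -0.0592, 0, 0, 0, 0, 50, -0.025, -0.0592, 0, 0, 0, 0, 50, -0.025, -0.0592, 0, 0, 0, 0, 50, -0.025, -0.0592, 0, 0, 0, 0, 50, -0.025, -0.0592, 0, 0, 0, 0, 50, 0, 0, 0, 0, 0, 0, 50])

```text
t: 21.47
ee_pos: [0.4447, 0.1852, 0.2994]
eef_rot: [-180.0, 0.2, 8.9]
contact_force: [0.6, -0.4, 0.7]
width: 0.0427
gripper_force: 0.0
```

drive_tool(targets=[0, 0, 0.04, 0, 0, 0, 50, 0, 0, 0.04, 0, 0, 0, 50, 0, 0, 0.03, 0, 0, 0, 50, 0, 0, 0, 0, 0, 0, 50, 0, 0, 0, 0, 0, 0, 50, 0, 0, 0, 0, 0, 0, 50])

```text
t: 21.97
ee_pos: [0.4483, 0.1814, 0.235]
eef_rot: [-180.0, -0.0, 8.7]
contact_force: [0.1, -0.0, 1.2]
width: 0.0429
gripper_force: 0.0
```

Run:
```python
from h import *
f=r.grab_frame("wrist");cv2.imwrite("pics/w7.png",f["frame"][:,:,::-1])
go((.448,.1815,.184)); print(r.observe()["width"])
s=f["frame"]; k=cv2.inRange(cv2.cvtColor(s,cv2.COLOR_RGB2HSV),(0,150,60),(8,255,255)); cs,_=cv2.findContours(k,0,1); e=cv2.fitEllipse(max(cs,key=cv2.contourArea)); print(e,wcast(e[0],.007))
ft,fs=r.grab_frame("top"),r.grab_frame("scene")
cv2.imwrite("pics/tray.png",np.hstack([cv2.resize(ft["frame"][130:300,360:470],(330,510)),cv2.resize(fs["frame"][90:230,100:280],(450,350))[:, :],][:1])[:,:,::-1])
cv2.imwrite("pics/scene2.png",fs["frame"][:,:,::-1])
```

```text
yaw,rpy [-1.79992101e+02 -6.34492316e-02  8.67202316e+00] pos [0.44840612 0.18141328 0.2353986 ]
(0.448, 0.1815, 0.184) total [-0.0006 -0.0002  0.0857] n 2 row [-0.0003 -0.0001  0.0428]
0.04277218655083811
((276.2984924316406, 233.46510314941406), (98.38908386230469, 100.9564437866211), 88.83894348144531) [0.44853784 0.18076271]
```

View pics/w7.png

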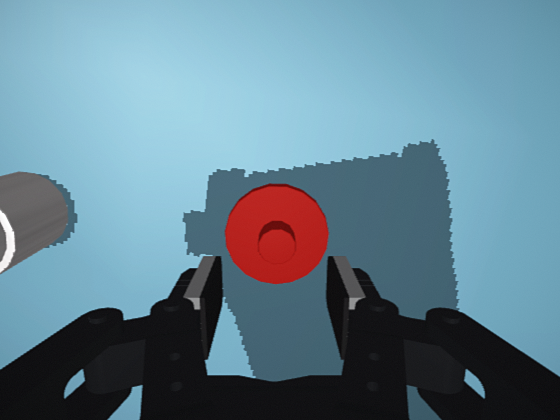

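View pics/tray.png

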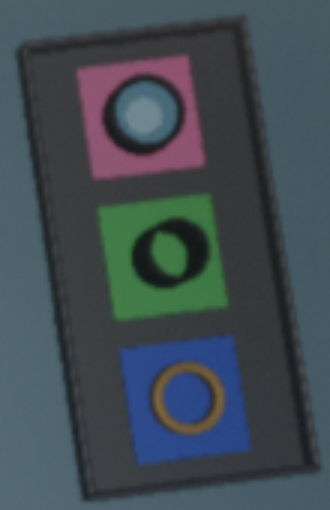

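The cover is centred between the fingers (disc at (276,233)). In the tray, cell, barrel and ring all sit near their pad centres.

drive_tool(targets=[0, 0, 0.03, 0, 0, 0, 50, 0, 0, 0.03, 0, 0, 0, 50, 0, 0, 0.022, 0, 0, 0, 50, 0, 0, 0, 0, 0, 0, 50, 0, 0, 0, 0, 0, 0, 0, 0, 0, 0, 0, 0, 0, 0, 0, 0, 0, 0, 0, 0, 0, 0, 0, 0, 0, 0, 0, 0, 0, 0, 0, 0, 0, 0, 0, 0, 0, 0, 0, 0, 0, 0])

```text
t: 23.0
ee_pos: [0.4483, 0.1816, 0.1866]
eef_rot: [-180.0, -0.1, 8.7]
contact_force: [-0.9, -0.8, 8.0]
width: 0.017
gripper_force: 58.6
```

Run:
```python
from h import *
p=r.observe()["ee_pos"];go((p[0],p[1],.29),(.67,-.1799,.29),(.67,-.1799,.225))
```

```text
yaw,rpy [-1.79986541e+02 -9.56562017e-02  8.68555796e+00] pos [0.44833397 0.18156385 0.18656535]
(np.float64(0.44833397193717506), np.float64(0.18156384764714809), 0.29) total [ 0.      0.     -0.1724] n 3 row [ 0.      0.     -0.0575]
(0.67, -0.1799, 0.29) total [0.2741 0.6514 0.    ] n 11 row [0.0249 0.0592 0.    ]
(0.67, -0.1799, 0.225) total [ 0.     -0.      0.1083] n 2 row [ 0.     -0.      0.0542]
```

drive_tool(targets=[0, 0, -0.043, 0, 0, 0, 0, 0, 0, -0.043, 0, 0, 0, 0, 0, 0, -0.043, 0, 0, 0, 0, 0, 0, -0.043, 0, 0, 0, 0, 0.0195, 0.0465, 0, 0, 0, 0, 0, 0.0195, 0.0465, 0, 0, 0, 0, 0, 0.0195, 0.0465, 0, 0, 0, 0, 0, 0.0195, 0.0465, 0, 0, 0, 0, 0, 0.0195, 0.0465, 0, 0, 0, 0, 0, 0.0195, 0.0465, 0, 0, 0, 0, 0, 0.0195, 0.0465, 0, 0, 0, 0, 0, 0.0195, 0.0465, 0, 0, 0, 0, 0])

```text
t: 24.0
ee_pos: [0.5748, -0.0265, 0.2894]
eef_rot: [180.0, -0.1, 8.7]
contact_force: [0.7, 0.6, -0.5]
width: 0.0168
gripper_force: 58.6
```

drive_tool(targets=[0.0195, 0.0465, 0, 0, 0, 0, 0, 0.0195, 0.0465, 0, 0, 0, 0, 0, 0.0195, 0.0465, 0, 0, 0, 0, 0, 0.0195, 0.0465, 0, 0, 0, 0, 0, 0.0195, 0.0465, 0, 0, 0, 0, 0, 0.0195, 0.0465, 0, 0, 0, 0, 0, 0, 0, 0, 0, 0, 0, 0, 0, 0, 0, 0, 0, 0, 0, 0, 0, 0, 0, 0, 0, 0, 0, 0, 0, 0, 0, 0, 0])

```text
t: 24.83
ee_pos: [0.6686, -0.1791, 0.2889]
eef_rot: [-180.0, 0.0, 8.7]
contact_force: [-0.0, 0.1, -0.6]
width: 0.0172
gripper_force: 58.7
```

Run:
```python
from h import *
f=r.grab_frame("wrist");cv2.imwrite("pics/w8.png",f["frame"][:,:,::-1])
go((.669,-.1799,.222)); print(r.observe()["width"])
```

```text
yaw,rpy [-1.79993462e+02  2.64382691e-03  8.73656805e+00] pos [ 0.66867583 -0.1790172   0.28893434]
(0.669, -0.1799, 0.222) total [0.0003 0.0015 0.1116] n 2 row [0.0002 0.0008 0.0558]
0.016853691404964278
```

View pics/w8.png

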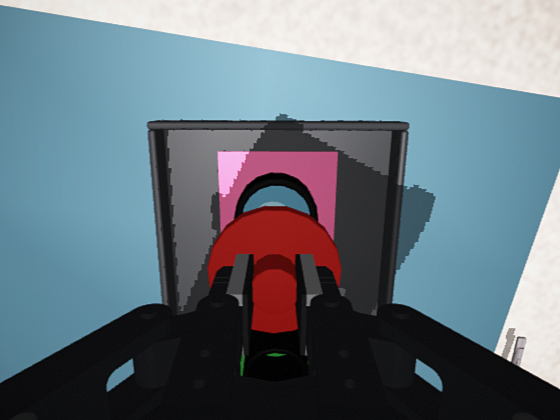

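The cover is held level and is in line with the cell (both at about column 276). Lowering.

drive_tool(targets=[0.0003, 0.0015, 0.04, 0, 0, 0, 0, 0, 0, 0.04, 0, 0, 0, 0, 0, 0, 0.034, 0, 0, 0, 0, 0, 0, 0, 0, 0, 0, 0, 0, 0, 0, 0, 0, 0, 0, 0, 0, 0, 0, 0, 0, 0, 0, 0, 0.0015, 0, 0, 0, 0, 0, 0, 0.0015, 0, 0, 0, 0, 0, 0, 0, 0, 0, 0, 0, 0, 0, 0, 0, 0, 0, 0])

```text
t: 25.72
ee_pos: [0.6693, -0.1808, 0.2189]
eef_rot: [180.0, -0.0, 8.7]
contact_force: [0.1, -0.3, -0.5]
width: 0.017
gripper_force: 72.8
```

drive_tool(targets=[0, 0, 0.0015, 0, 0, 0, 0, 0, 0, 0.0015, 0, 0, 0, 0, 0, 0, 0, 0, 0, 0, 0, 0, 0, 0, 0, 0, 0, 0])

```text
t: 26.05
ee_pos: [0.6692, -0.1808, 0.2165]
eef_rot: [-180.0, 0.0, 8.7]
contact_force: [0.1, 0.6, 0.0]
width: 0.0168
gripper_force: 72.8
```

drive_tool(targets=[0, 0, 0.0015, 0, 0, 0, 0, 0, 0, 0, 0, 0, 0, 0, 0, 0, 0, 0, 0, 0, 0])

```text
t: 26.3
ee_pos: [0.6692, -0.1808, 0.2156]
eef_rot: [-180.0, 0.0, 8.7]
contact_force: [0.6, -0.1, -1.7]
width: 0.0168
gripper_force: 72.8
```

drive_tool(targets=[0, 0, 0.0015, 0, 0, 0, 0, 0, 0, 0, 0, 0, 0, 0, 0, 0, 0, 0, 0, 0, 0])

```text
t: 26.55
ee_pos: [0.6692, -0.1808, 0.2147]
eef_rot: [-180.0, 0.0, 8.7]
contact_force: [-0.5, -0.3, -0.6]
width: 0.017
gripper_force: 72.8
```

drive_tool(targets=[0, 0, 0.0015, 0, 0, 0, 0, 0, 0, 0, 0, 0, 0, 0, 0, 0, 0, 0, 0, 0, 0])

```text
t: 26.8
ee_pos: [0.6692, -0.1808, 0.2139]
eef_rot: [-180.0, -0.0, 8.7]
contact_force: [-0.9, -1.1, 0.3]
width: 0.0166
gripper_force: 72.8
```

drive_tool(targets=[0, 0, 0.0015, 0, 0, 0, 0, 0, 0, 0.0015, 0, 0, 0, 0, 0, 0, 0, 0, 0, 0, 0, 0, 0, 0, 0, 0, 0, 0])

```text
t: 27.13
ee_pos: [0.6693, -0.1809, 0.2131]
eef_rot: [180.0, -0.0, 8.7]
contact_force: [-3.8, 1.3, 7.4]
width: 0.017
gripper_force: 73.7
```

Contact is firm at 7 N, so I'll release and go up.

drive_tool(targets=[0, 0, -0.001, 0, 0, 0, 0, 0, 0, 0, 0, 0, 0, 45, 0, 0, 0, 0, 0, 0, 45, 0, 0, 0, 0, 0, 0, 45, 0, 0, 0, 0, 0, 0, 45, 0, 0, -0.03, 0, 0, 0, 45, 0, 0, -0.04, 0, 0, 0, 45, 0, 0, -0.05, 0, 0, 0, 45, 0, 0, -0.05, 0, 0, 0, 45, 0, 0, -0.04, 0, 0, 0, 45, 0, 0, 0, 0, 0, 0, 45, 0, 0, 0, 0, 0, 0, 45])

```text
t: 28.13
ee_pos: [0.6694, -0.1808, 0.3401]
eef_rot: [179.9, -0.1, 8.7]
contact_force: [-0.2, -0.4, -0.5]
width: 0.0382
gripper_force: 0.0
```

drive_tool(targets=[-0.05, -0.02, 0, 0, 0, 0, 45, -0.05, -0.02, 0, 0, 0, 0, 45, -0.05, -0.02, 0, 0, 0, 0, 45, -0.05, -0.02, 0, 0, 0, 0, 45, -0.05, -0.02, 0, 0, 0, 0, 45, -0.05, -0.02, 0, 0, 0, 0, 45, 0, 0, 0, 0, 0, 0, 45, 0, 0, 0, 0, 0, 0, 45])

```text
t: 28.8
ee_pos: [0.4794, -0.1365, 0.338]
eef_rot: [-179.9, 0.1, 8.7]
contact_force: [-0.1, -0.3, -0.3]
width: 0.0387
gripper_force: 0.0
```

Run:
```python
from h import *
np.set_printoptions(precision=4,suppress=True)
ft,fs=r.grab_frame("top"),r.grab_frame("scene"); w=r.grab_frame("wrist")["frame"]
a=cv2.resize(ft["frame"][130:300,360:470],(290,448)); b=cv2.resize(fs["frame"][90:230,100:280],(500,389)); b=np.vstack([b,np.zeros((59,500,3),np.uint8)])
cv2.imwrite("pics/end.png",np.hstack([a,b])[:,:,::-1]); cv2.imwrite("pics/w9.png",w[:,:,::-1])
for f,n,box in((ft,"top",(360,130,470,300)),(fs,"scene",(100,90,280,230))):
    x0,y0,x1,y1=box; k=cv2.inRange(cv2.cvtColor(f["frame"],cv2.COLOR_RGB2HSV),(0,170,60),(7,255,255)); m=np.zeros_like(k); m[y0:y1,x0:x1]=k[y0:y1,x0:x1]
    M=cv2.moments(cv2.convexHull(max(cv2.findContours(m,0,1)[0],key=cv2.contourArea))); c=(M["m10"]/M["m00"],M["m01"]/M["m00"]); print(n,"cover",c,cast(f,c,.037))
for f,p in((ft,((161,272),(235,191))),(fs,((426,265),(297,276)))):
    for q,z in zip(p,(.023,.008)): print(cast(f,blob(f["frame"],*q,h=24)[0],z))
```

```text
top cover (412.17463768115937, 170.2891304347826) [ 0.6583 -0.1836]
scene cover (154.8494852680156, 169.34291799787007) [ 0.6696 -0.1797]
[0.4378 0.3205]
[0.6089 0.1819]
[0.4403 0.3186]
[0.6131 0.1814]
```

View pics/end.png

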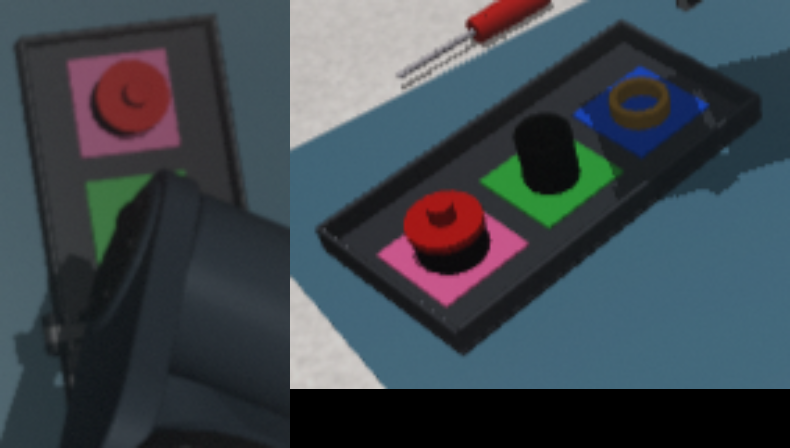

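View pics/w9.png

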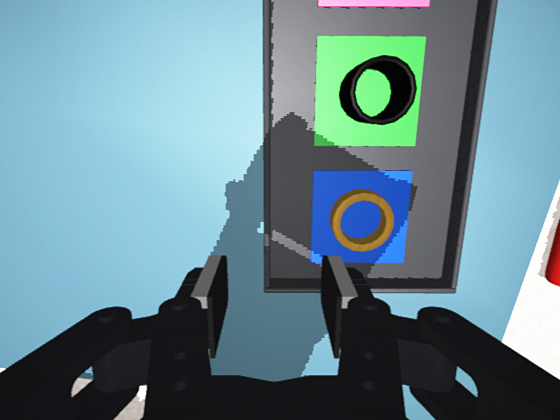

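The cover lies flat on the cell; in the scene camera it is under 1 mm from the pink pad's centre. Barrel and ring are centred on their pads, and the silver parts have moved less than 1 mm. The top-camera cover figure is off because its colour mask was clipped, but the picture agrees with the scene camera. The gripper is clear, so I'm handing in.

```bash
python3 -c "
from workcell import r
print(r.finish_job())"
```

```text
the job is handed in; nothing more can be done
None
```

I handed the job in at about 29 s: barrel, ring and covered cell stand on their pads, near centre in the last pictures, and the silver barrel and ring have not moved; the hand-in gave no verdict.

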